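# Move battery packs from the roofed box to the charger and lock them

## Robot

A 6-joint arm with a two-finger parallel gripper is mounted at the origin on a cart in front of the work surface, level with it; the furniture and walls round the work are solid. World frame = base frame: x ahead of the robot, y to its left, z up, the work surface at z = 0. Lengths are in mm, angles in rad, forces in N, time in s.
With the tool pointing down it reaches from about 275 to 725 mm from the base axis. Payload 5.6 kg.
Tool frame: the origin (TCP) lies on the centre line of the jaws, within the pads' length; the fingertips stand 11 mm ahead of it and the grasp point (between the pads) lies 8 mm behind it; z points along the fingers, y is the line along which they close (so a half turn about z gives the same grasp; the last joint's range is limited). The gripper opens to 85 mm and grips with 20 to 120 N. Pads are 22 mm wide; open, the fingers measure 114 mm over their backs; the gripper's body (76 mm by 85 mm) begins 54 mm behind the grasp point. The pads swing forward as they close: fully open they stand 13 mm farther back than shut.
Start: joints at [-0.976, 0.255, 0.108, 0, -1.424, -0.285], TCP at [167.697, -523.804, 242.283] pointing down, gripper open.
Joint ranges: [-2.95, 2.95], [-1.21, 1.97], [-1.09, 1.5], [-2.87, 1.71], [-2.94, -0.07], [-3.05, 3.05]. Speed limits (rad/s): [2.57, 2.57, 3.14, 3.14, 3.14, 3.14].

## Interface

Orientations are given as [roll, pitch, yaw] about the fixed x, y, z axes, in that order (R = Rz(yaw) Ry(pitch) Rx(roll)).
In Python, from rig import ctrl, optics, order gives the robot as it stands.
- The arm moves only by the tool apply_moves, never from a script. Its argument "targets" is a list of rows, each a list of 4 numbers: the shift along the tool's x, y, z normalised to -1 to 1, where 1 is 0.4 m, then the turn about the tool's z normalised to -1 to 1, where 1 is 2 pi rad. A call has exactly 10 rows; each row is the pose to reach, as a shift and turn from the pose commanded when the call began, along the tool's axes at that moment, turning the shorter way round; what a row does not reach only later rows make up. A row lasts 1/8 s, in which the tool goes at most 62.5 mm and 10.7 degrees, less where a joint would pass 70% of its speed; a pose out of reach is approached as far as the arm can. A call with a number of a shift or a turn outside -1 to 1 is refused whole. A call with a gripper value outside its range is refused whole. "claw" is the gripper's target within -1 to 1 (fully open at 1, half-way at 0, shut at -1), set as the call begins (left out, the last holds). The fingers move at their own pace and stop on an object; "force" is the grip in N (left out, the last holds). Time passes only in rows, so rows that repeat a pose let the fingers close, or fill a call up. It gives the time, the measured TCP pose, the force, the opening and the grip force at its end, in the units of the state.
- ctrl.get_state(): the state, without advancing time (a new reading comes with each control period).
- optics.grab_frame(name): name is "scene" or "top"; returns the picture (480x640x3 uint8, blue, green, red); there is no depth.
- optics.camera_params(name): a dict with "vfov" (degrees; the focal length in pixels is half the picture's height over the tangent of half this angle, whatever the lens; pixels are square), "cx", "cy" (the principal point, pixels), "k1" (the pictures are not rectified: a ray, as slopes to the right and down, at radius r is drawn at 1 + k1 r^2 times it, then the intrinsics apply), "position" and "orientation" of the camera in the world. Camera axes: x right, y up, looking along -z (the intrinsics and any distortion apply to the point x, -y, -z); pixel columns grow to the right and rows downward; lengths in mm; the calibration is good to about 2 mm. A picture is of the moment at which its call begins. camera_params takes no time and is no camera call.
- order.hand_in(): hands the job in; it is judged then, once.
The state is a dict: "time": time; "joints": joint angles; "joint_velocities": joint speeds; "joint_efforts": joint torques, N m; "tool_pos": TCP position; "eef_rot": TCP orientation; "contact_force": force on the tool from outside, world axes, zero at the start; "torque": the same for the moment, N m; "opening": finger opening in mm; "grasp_force": force on a finger pad.
Only numpy, scipy, OpenCV 4.12 (cv2) and the standard library are available. Lean on these libraries where they do the work, as an engineer would, in place of code of your own. Each camera call takes 0.05 s, during which the arm holds its last target. There are 200 camera calls.

## Task

Pull every battery pack out of the roofed battery box by its white tab (they come out only through the front), and set each one into its own pocket of the charging cradle, tab to the open front, flat on the pocket's floor. Swing the locking lever of each loaded pocket fully shut across its pack, and leave the other things on the table where they are.

Things in the scene. Friction and masses are not known exactly. Their poses are not given: they have to be found in the camera images.
- battery_box: fixed grey battery box, 88 deep x 222 wide x 42 mm high, under a dark ribbed roof (underside 36 mm over the table, ribs to 45). No floor: packs stand on the table in it. Origin: on the table, middle of the lower front edge; x points into the box, z up: the open front faces its -x. Three bays, 48 mm wide, 78 mm deep, at y = -66, 0, +66 mm, open only in front
- cradle: fixed grey charging cradle, a plate 118 x 288 x 6 mm with three pockets along its y, 95 mm apart. Origin: on the table below the centre of the middle pocket; x points from the pockets' open front to the lever posts behind them (radius 7 mm, 52 mm behind each pocket's centre, 39 mm high), z up
- pack_0_center (a point): battery pack (may be absent), upright: black body 70 (x) x 44 (y) x 30 mm (z), white pull tab 12 mm thick (y), 22 mm high, standing out 37 mm from the middle of its -x end (x = -35 to -72 mm from this point). About 0.14 kg. This point: centre of the black body, 15 mm over its underside. At the start in a bay, body just inside, tab sticking out at least 31 mm in front of the box's walls
- pack_1_center (a point): battery pack (may be absent), upright: black body 70 (x) x 44 (y) x 30 mm (z), white pull tab 12 mm thick (y), 22 mm high, standing out 37 mm from the middle of its -x end (x = -35 to -72 mm from this point). About 0.14 kg. This point: centre of the black body, 15 mm over its underside. At the start in a bay, body just inside, tab sticking out at least 31 mm in front of the box's walls
- pack_2_center (a point): battery pack (may be absent), upright: black body 70 (x) x 44 (y) x 30 mm (z), white pull tab 12 mm thick (y), 22 mm high, standing out 37 mm from the middle of its -x end (x = -35 to -72 mm from this point). About 0.14 kg. This point: centre of the black body, 15 mm over its underside. At the start in a bay, body just inside, tab sticking out at least 31 mm in front of the box's walls
- pocket_0 (a point): centre of this pocket's floor (6 mm over the table; axes as the cradle). Four L-shaped corner posts, 14 mm high over the floor, hold a pack's black body with 2 mm play all round; 39 mm gap between posts at the sides for fingers, 32 mm gap in front for the tab (towards -x; none behind). A seated pack's centre is 15 mm above this point, its top 30 mm
- lever_0 (a joint): locking lever of pocket 0: steel arm 12 mm wide, underside 39 mm over the table, on a vertical axis 52 mm from the pocket's centre along the cradle's +x. 0 = shut (stop), arm along -x across the pocket; grows as it swings to the cradle's +y side; 2.0 = open (stop); from 1.2 the pocket is clear. Friction about 1 N at the pin, stays where left. Starts at 0.2 to 1.1
- lever_0_pin (a point): centre of the upright black pin on lever 0, 12 mm diameter, from 45 to 65 mm over the table, 46 mm from the lever's axis; pinch or push it to swing the lever
- pocket_1 (a point): centre of this pocket's floor (6 mm over the table; axes as the cradle). Four L-shaped corner posts, 14 mm high over the floor, hold a pack's black body with 2 mm play all round; 39 mm gap between posts at the sides for fingers, 32 mm gap in front for the tab (towards -x; none behind). A seated pack's centre is 15 mm above this point, its top 30 mm
- lever_1 (a joint): locking lever of pocket 1: steel arm 12 mm wide, underside 39 mm over the table, on a vertical axis 52 mm from the pocket's centre along the cradle's +x. 0 = shut (stop), arm along -x across the pocket; grows as it swings to the cradle's +y side; 2.0 = open (stop); from 1.2 the pocket is clear. Friction about 1 N at the pin, stays where left. Starts at 0.2 to 1.1
- lever_1_pin (a point): centre of the upright black pin on lever 1, 12 mm diameter, from 45 to 65 mm over the table, 46 mm from the lever's axis; pinch or push it to swing the lever
- pocket_2 (a point): centre of this pocket's floor (6 mm over the table; axes as the cradle). Four L-shaped corner posts, 14 mm high over the floor, hold a pack's black body with 2 mm play all round; 39 mm gap between posts at the sides for fingers, 32 mm gap in front for the tab (towards -x; none behind). A seated pack's centre is 15 mm above this point, its top 30 mm
- lever_2 (a joint): locking lever of pocket 2: steel arm 12 mm wide, underside 39 mm over the table, on a vertical axis 52 mm from the pocket's centre along the cradle's +x. 0 = shut (stop), arm along -x across the pocket; grows as it swings to the cradle's +y side; 2.0 = open (stop); from 1.2 the pocket is clear. Friction about 1 N at the pin, stays where left. Starts at 0.2 to 1.1
- lever_2_pin (a point): centre of the upright black pin on lever 2, 12 mm diameter, from 45 to 65 mm over the table, 46 mm from the lever's axis; pinch or push it to swing the lever
- blue_bottle: bystander, leave alone: small glue bottle, 27 mm wide, 69 mm high; origin under its middle
- glue: bystander, leave alone: glue bottle, 45 mm wide, 138 mm high; origin under its middle
- letter_1: bystander, leave alone: white sign letter, 42x32x12 mm; origin under its middle
- letter_2: bystander, leave alone: white sign letter, 41x35x9 mm; origin under its middle
- letter_3: bystander, leave alone: white sign letter, 32x27x9 mm; origin under its middle
- tape: bystander, leave alone: black tape roll, 64 mm across, 18 mm high; origin under its middle
- block: bystander, leave alone: cork sanding block, 60x100x28 mm; origin under its middle
- blue_marker: bystander, leave alone: felt marker with blue cap lying flat, 15x132x16 mm; origin under its middle

How it is judged:
By the outcome, as a careful person would: the job done as asked, in the order asked, and still so for the second after the job is handed in, with the robot touching nothing.
Of pack_0, pack_1, pack_2 only 2 to 3 are there at a start; the rules pass over those that are not, and their reading is None.
At some moment in a run one of pack_0, pack_1, pack_2 may be knocked a few centimetres aside while the robot is not near it.
Once in a run the grip may slacken for a moment while it holds something.
It also fails if it takes over 210 s, if anything falls off the work surface, if the arm or the gripper's body presses on something with over 40 N, if the wrist force passes 120 N, or if a joint passes its speed limit or range.

## Working session

There is one attempt and no reset: what is moved stays moved. The work goes in short steps, Python scripts to look and compute and a tool call to move; the robot and the scene stay as the last step left them, time stands still between calls to the robot, and variables do not carry over. Pictures are saved under pics/ and viewed, at most 14 in all, crops included, and the job is handed in when it is done.

Besides the shell and the picture viewer there is one more tool, called after ">>>" by a JSON object that holds its "method" and its "body", one argument or row to a line. apply_moves: Moves the arm, as the interface text tells. Scaled input: -1 to 1 covers 0.4 m each way for a shift and 2 pi rad each way for a turn. Its arguments: {"type":"object","properties":{"targets":{"type":"array"},"claw":{"type":"number"},"force":{"type":"number"}},"required":["targets"]}

```bash
mkdir -p pics; ls
python3 - <<'E'
from rig import ctrl, optics
import cv2
for n in("scene","top"):
    cv2.imwrite(f"pics/{n}0.png",optics.grab_frame(n)); print(optics.camera_params(n))
print(ctrl.get_state())
E
```

```text
pics
{'vfov': 45.378882047064344, 'cx': 317.88715676325313, 'cy': 231.21765657376577, 'k1': 0.011126059291930142, 'position': array([-257.15360574,  794.98522475, 1090.38917735]), 'orientation': array([ 0.82048966, -0.01616948, -2.33163019])}
{'vfov': 44.79038108384552, 'cx': 320.2497370270508, 'cy': 229.2914354312305, 'k1': -0.14445525987028515, 'position': array([ 408.34658419,    4.81499707, 1911.8896488 ]), 'orientation': array([ 0.08399016, -0.00569536, -1.5994071 ])}
{'time': 0.1, 'joints': array([-9.76390499e-01,  2.55697801e-01,  1.07122698e-01, -3.94060059e-04,
       -1.42395253e+00, -2.84608532e-01]), 'joint_velocities': array([-0.00191948, -0.00213918,  0.00330845,  0.00101128, -0.00053887,
       -0.00021838]), 'joint_efforts': array([-4.29494699e-03, -3.87606382e+01,  2.38474417e+01,  5.37806645e+00,
       -3.77565928e-03,  1.07169714e-05]), 'tool_pos': array([ 167.58405973, -523.38341618,  241.48082682]), 'eef_rot': array([ 3.13982156e+00, -1.12079975e-04, -2.83185325e+00]), 'contact_force': array([0.05448365, 0.42735122, 0.03875962]), 'torque': array([ 0.03681819, -0.00707674, -0.02161263]), 'grasp_force': 0.0, 'opening': 85.42371554426683}
```

View pics/top0.png

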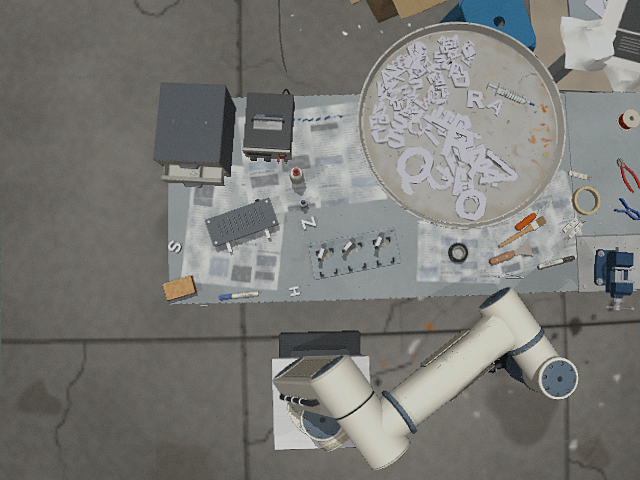

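View pics/scene0.png

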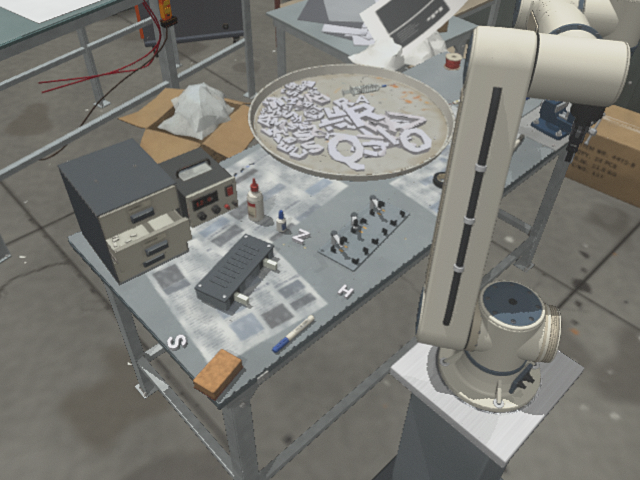

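The top view shows the box at about (242,222), with two white tabs at its front (229,246) and (268,237). The cradle is at (353,254). I'll zoom in on both.

```bash
cat > h.py <<'E'
import numpy as np, cv2
from scipy.spatial.transform import Rotation as R
from rig import ctrl, optics
def cam(n):
    p=optics.camera_params(n); f=240/np.tan(np.radians(p['vfov'])/2)
    return p,f,R.from_euler('xyz',p['orientation'])
def ray(n,u,v):
    p,f,r=cam(n); d=np.array([(u-p['cx'])/f,(v-p['cy'])/f]); s=d.copy()
    for _ in range(20): s=d/(1+p['k1']*(s@s))
    return np.array(p['position']), r.apply([s[0],-s[1],-1.])
def onz(n,u,v,z):
    o,d=ray(n,u,v); return o+d*(z-o[2])/d[2]
def proj(n,P):
    p,f,r=cam(n); q=r.inv().apply(np.array(P,float)-p['position']); s=np.array([q[0],-q[1]])/-q[2]
    s=s*(1+p['k1']*(s@s)); return s*f+[p['cx'],p['cy']]
def tri(a,b):
    (o1,d1),(o2,d2)=ray("top",*a),ray("scene",*b)
    t=np.linalg.lstsq(np.c_[d1,-d2],o2-o1,rcond=None)[0]
    p,q=o1+t[0]*d1,o2+t[1]*d2; return (p+q)/2,np.linalg.norm(p-q)
def crop(n,x,y,w,h,k,out):
    im=optics.grab_frame(n)
    cv2.imwrite(out,cv2.resize(im[y:y+h,x:x+w],None,fx=k,fy=k,interpolation=cv2.INTER_CUBIC)); return im
E
python3 - <<'E'
from h import *
crop("top",200,190,210,110,3.8,"pics/t1.png")
crop("scene",190,185,225,130,3.5,"pics/s1.png")
E
```

```text
(no output)
```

View pics/t1.png

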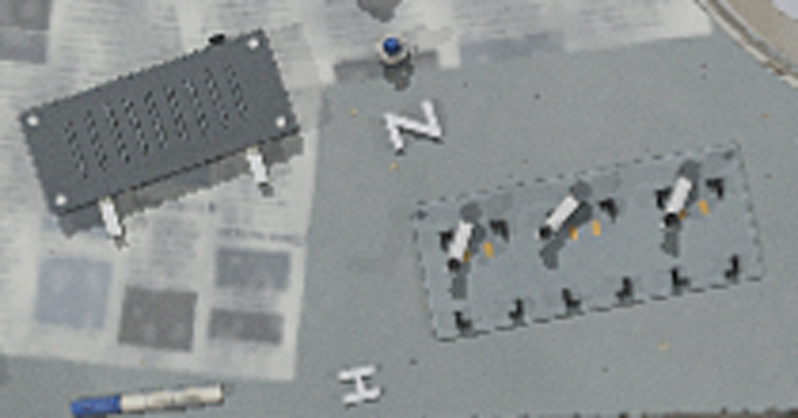

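View pics/s1.png

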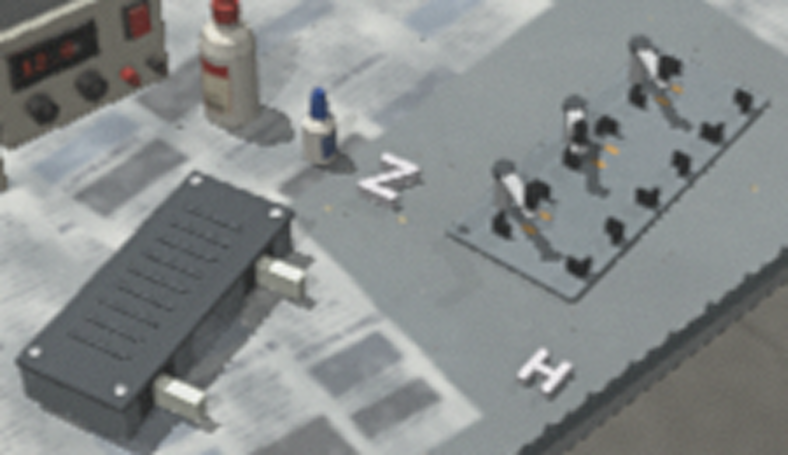

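Two packs are there, in the box's +y and −y bays. The tabs are at crop (112,220) and (259,168), and the cradle's corners are visible with its three levers partly open. Next I'll measure them.

```bash
cat > meas.py <<'E'
from h import *
ct=lambda X,Y:((X+.5)/3.8-.5+200,(Y+.5)/3.8-.5+190)
cs=lambda X,Y:((X+.5)/3.5-.5+190,(Y+.5)/3.5-.5+185)
np.set_printoptions(precision=1,suppress=True)
def fit(name,obj,pts):  # rigid 2D fit
    obj=np.array(obj,float);pts=np.array(pts)[:,:2];a=obj-obj.mean(0);b=pts-pts.mean(0)
    th=np.arctan2((a[:,0]*b[:,1]-a[:,1]*b[:,0]).sum(),(a*b).sum());r=np.array([[np.cos(th),-np.sin(th)],[np.sin(th),np.cos(th)]])
    t=pts.mean(0)-r@obj.mean(0);print(name,"yaw %.4f"%th,"org",t);print((pts-(obj@r.T+t)).round(1).tolist());return r,t
E
python3 - <<'E'
from meas import *
P=[onz("top",*ct(*c),6) for c in[(413,209),(740,145),(764,277),(437,341)]]
fit("cradle top(centre of plate)",[[59,144],[59,-144],[-59,-144],[-59,144]],P)
Q=[onz("scene",*cs(*c),6) for c in[(447,235),(769,101),(575,300)]]
fit("cradle scene",[[59,144],[-59,-144],[-59,144]],Q)
B=[onz("top",*ct(*c),42) for c in[(20,117),(263,32),(299,130),(62,213)]]
fit("box top",[[88,111],[88,-111],[0,-111],[0,111]],B)
B=[onz("scene",*cs(*c),42) for c in[(195,172),(296,213),(128,411),(18,359)]]
fit("box scene",[[88,-111],[0,-111],[0,111],[88,111]],B)
for n,bs in(("top",[(218,236,240,258),(262,226,274,243)]),("scene",[(230,288,255,312),(260,255,280,275)])):
    im=optics.grab_frame(n)
    for x0,y0,x1,y1 in bs:
        m=im[y0:y1,x0:x1].astype(int); sat=m.max(2)-m.min(2)
        print(n,(x0,y0));print(m.min(2))
E
```

```text
cradle top(centre of plate) yaw 0.1615 org [ 485.6 -121. ]
[[-1.5, -0.7], [-0.4, -1.3], [1.1, 1.3], [0.8, 0.7]]
cradle scene yaw 0.1709 org [ 483.6 -115.6]
[[-1.2, 0.2], [-0.6, 2.3], [1.8, -2.5]]
box top yaw 0.3171 org [554.5 228.2]
[[1.3, 1.4], [-1.1, 3.1], [-2.2, 1.6], [2.0, -6.1]]
box scene yaw 0.3129 org [550.8 231.9]
[[0.4, 2.5], [-1.6, 2.2], [-1.9, -2.5], [3.1, -2.2]]
top (218, 236)
[[ 96  96  95  99  69  94  99 100  97  99  90  91  96  94  95 101  96 100
   94  96 103  99]
 [ 97  96  96  95  90 100  99  97  97  92  98 101  93  95 105  98  98  99
  101  97  96  81]
 [ 99  95  98  99  98  98  96  95  95  97  96 101 101  99  99  95  95  95
   93  48  62  77]
 [100  97  97  99  97  99 100  98  98  99  94 100  97  91  97  99  76  49
   84  83 117 119]
 [ 93  94  98  96 100  94  95  98  94  92  90  91  91  64  75 113 109 100
  127 120 119 114]
 [ 97  92  98  93 101  99 101  91  99  97  97  66  67 104 111 105 105  97
  116 116 109 113]
 [ 89  97 101 100  94  94  85  74 108 113 157  89  84 103 108 107 105  93
   95 101  92 101]
 [ 93 102  87  94  80  70  65  80 156 177 176 147  86  97
[... 5777 characters left out ...]
  95 138
  160 170]
 [ 46  49  66  88 102 105 114 131 132 125 126 125 125 126 125 111  97 137
  168 178]
 [ 51  66  86  99 115 116 115 113 116 119 119 123 125 128 128 108  98 144
  176 183]
 [ 63  84  95 109 117 116 115 115 111 110 113 112 113 119 121 109  93 127
  154 176]
 [ 83  96 100 107 113 114 114 113 109 106 123 132 111  99 108 104  98 106
  116 150]
 [ 88 102 108 108 110 113 114 112 107 125 161 176 151 128 118 112 112 109
  107 113]
 [ 89 108 109 104 104 105 109 109 125 155 167 169 172 174 156 137 132 118
  108 130]
 [107 108 106 101 100 102 103 120 152 165 164 170 172 180 181 179 178 155
  144 168]
 [111 108 105 106 102 101 103 142 167 171 174 172 171 171 182 181 185 187
  186 190]]
```

Run:
```python
from meas import *
for a,b,ax in(((230.3,251.5),(246.3,298.7),(228.3,244)),((268.3,237.5),(274.9,263.9),(266.4,231))):
    t=onz("top",*a,26);s=onz("scene",*b,26);e=onz("top",*ax,26)
    print("tip top",t,"scene",s,"tri",tri(a,b),"yaw %.3f"%np.arctan2(*(e-t)[1::-1]))
# lever pins / posts, tri from top crop and scene crop
for nm,a,b in(("postL",(468,218),(503,170)),("postM",(583,193),(574,103)),("postR",(690,168),(640,44)),
  ("pinL",(456,264),(522,232)),("pinM",(546,232),(577,143)),("pinR",(672,219),(642,76))):
    print(nm,*tri(ct(*a),cs(*b)),"top@39",onz("top",*ct(*a),45)[:2])
# dark front posts
im=optics.grab_frame("top");g=im.max(2)[245:285,312:402]
m=(g<70).astype(np.uint8);n,l,st,c=cv2.connectedComponentsWithStats(m)
for i in range(1,n):
    if st[i,4]>2: print(c[i]+[312,245],st[i,4],onz("top",*(c[i]+[312,245]),14)[:2])
```

```text
tip top [502.6 283.7  26. ] scene [502.2 286.4  26. ] tri (array([503.3, 284.6,  23.6]), np.float64(1.6481803835531097)) yaw 0.244
tip top [544.7 159.   26. ] scene [543.7 160.6  26. ] tri (array([545.1, 159.3,  24. ]), np.float64(0.45874807403963824)) yaw 0.262
postL [508.8 -16.   45.4] 2.3670304327607967 top@39 [507.9 -16.8]
postM [ 527.4 -113.9   43. ] 2.6870275642788193 top@39 [ 526.3 -114.7]
postR [ 544.6 -207.1   41.1] 1.5090068432720756 top@39 [ 544.9 -206.2]
pinL [472.4  -4.   13.5] 5.371479224023398 top@39 [469.4  -5.6]
pinM [494.8 -82.1  41.9] 1.0684415030013648 top@39 [494.2 -82.3]
pinR [ 508.9 -184.2   41.6] 17.16695588660035 top@39 [ 502.1 -189.3]
[350.  246.5] 4 [ 508.7 -106. ]
[360.7 245.3] 3 [ 511.5 -141. ]
[376.1 247.1] 8 [ 504.1 -191.4]
[330.8 249.1] 10 [502.  -43.1]
[343.  250.7] 7 [495.6 -82.7]
[316.8 252. ] 8 [493.8   3. ]
[318.9 259.1] 8 [470.4  -3.3]
[392.3 260.7] 9 [ 458.3 -243. ]
[377.9 263.1] 7 [ 451.7 -195.3]
[364.3 265.4] 10 [ 445.7 -150.7]
[349.4 268.5] 10 [ 437.  -101.8]
[335.4 271.3] 7 [429.3 -56. ]
[320.6 274.2] 8 [421.1  -7.6]
```

Run:
```python
from h import *
im=optics.grab_frame("top")
cv2.imwrite("pics/t2.png",cv2.resize(im[225:285,305:405],None,fx=8,fy=8,interpolation=cv2.INTER_CUBIC))
```

```text
(no output)
```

View pics/t2.png

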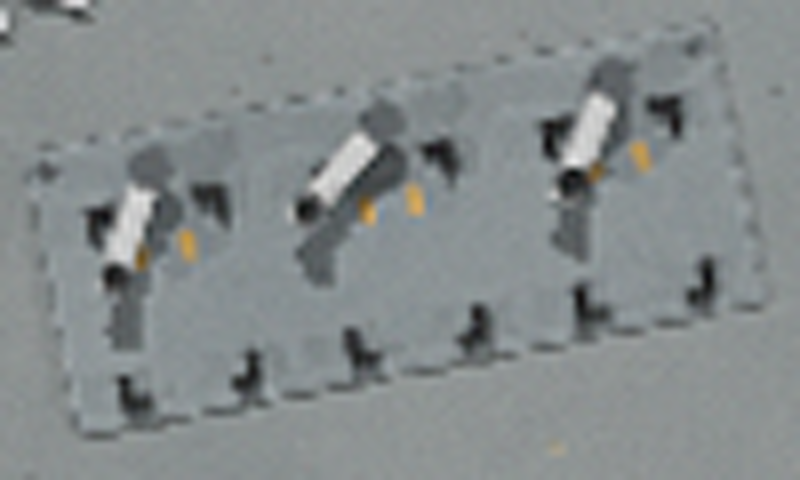

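Box origin is about (553,230) with yaw 0.315. The tab tips are at (503,284) and (545,159). The cradle origin is about (475,−120.5) with yaw 0.162. Levers L and M sit at about 0.49 and 0.88, with their dark pins in this crop at (117,275) and (307,208). I'll use pockets L and M, opening M's lever first.

```bash
cat > go.py <<'E'
import sys; from h import *
def go(*T):
    s=ctrl.get_state();p=s['tool_pos'];y=s['eef_rot'][2]
    x_,y_=np.array([np.cos(y),np.sin(y)]),np.array([np.sin(y),-np.cos(y)])
    print("t %.1f"%s['time'],"pos",p.round(1),"yaw %.3f"%y,"F",s['contact_force'].round(1),"open %.1f"%s['opening'])
    for t in T:
        d=np.array(t[:3])-p; w=(y-t[3]+np.pi)%(2*np.pi)-np.pi
        print([round(float(v),4) for v in(d[:2]@x_/400,d[:2]@y_/400,-d[2]/400,w/2/np.pi)])
if __name__=="__main__": go(*eval(sys.argv[1]))
E
python3 go.py "[(493,-82,120,-.84),(493,-82,61,-.84)]"
```

```text
t 0.4 pos [ 167.7 -523.7  242.2] yaw -2.832 F [ 0.7  1.2 -0.2] open 85.3
[-1.1112, 0.8038, 0.3054, -0.317]
[-1.1112, 0.8038, 0.4529, -0.317]
```

>>> {"method": "apply_moves", "body": {
  "targets": [
    [-0.9, 0.65, 0.2, -0.26],
    [-0.9, 0.65, 0.2, -0.26],
    [-0.9, 0.65, 0.2, -0.26],
    [-0.9, 0.65, 0.2, -0.26],
    [-0.9, 0.65, 0.2, -0.26],
    [-0.9, 0.65, 0.2, -0.26],
    [-0.9, 0.65, 0.2, -0.26],
    [-0.9, 0.65, 0.2, -0.26],
    [-0.9, 0.65, 0.2, -0.26],
    [-0.9, 0.65, 0.2, -0.26]
  ],
  "claw": 0,
  "force": 30
}}

```text
time: 1.65
tool_pos: [431.4, -166.2, 162.3]
eef_rot: [3.142, 0.0, -1.199]
contact_force: [-0.1, 0.1, 0.2]
opening: 42.6
grasp_force: 0.0
```

```bash
python3 go.py "[(493,-82,90,-.84),(493,-82,61,-.84)]"
```

```text
t 1.6 pos [ 431.4 -166.2  162.3] yaw -1.199 F [-0.1  0.1  0.2] open 42.6
[-0.1401, -0.2199, 0.1807, -0.0571]
[-0.1401, -0.2199, 0.2532, -0.0571]
```

>>> {"method": "apply_moves", "body": {
  "targets": [
    [-0.14, -0.22, 0.08, -0.057],
    [-0.14, -0.22, 0.12, -0.057],
    [-0.14, -0.22, 0.16, -0.057],
    [-0.14, -0.22, 0.18, -0.057],
    [-0.14, -0.22, 0.18, -0.057],
    [-0.14, -0.22, 0.2, -0.057],
    [-0.14, -0.22, 0.22, -0.057],
    [-0.14, -0.22, 0.24, -0.057],
    [-0.14, -0.22, 0.253, -0.057],
    [-0.14, -0.22, 0.253, -0.057]
  ]
}}

```text
time: 2.9
tool_pos: [492.6, -82.2, 60.6]
eef_rot: [3.141, 0.001, -0.84]
contact_force: [-0.9, 0.2, 0.5]
opening: 42.4
grasp_force: 0.0
```

>>> {"method": "apply_moves", "body": {
  "targets": [
    [0, 0, 0, 0],
    [0, 0, 0, 0],
    [0, 0, 0, 0],
    [0, 0, 0, 0],
    [0, 0, 0, 0],
    [0, 0, 0, 0],
    [0, 0, 0, 0],
    [0, 0, 0, 0],
    [0, 0, 0, 0],
    [0, 0, 0, 0]
  ],
  "claw": -1,
  "force": 25
}}

```text
time: 4.15
tool_pos: [493.0, -82.2, 61.2]
eef_rot: [-3.141, -0.0, -0.84]
contact_force: [-1.4, 1.2, 4.8]
opening: 10.8
grasp_force: 17.8
```

Run:
```python
from h import *
from go import go
go((493,-82,61,-.84),(502,-72.5,61,-.84),(515.7,-67.3,61,-.84))
crop("top",290,210,110,75,7,"pics/t3.png")
```

```text
t 4.2 pos [493.  -82.2  61.2] yaw -0.840 F [-1.4  1.2  4.8] open 10.8
[-0.0004, -0.0003, 0.0006, -0.0]
[-0.0031, -0.0329, 0.0006, -0.0]
[0.0101, -0.0671, 0.0006, -0.0]
```

View pics/t3.png

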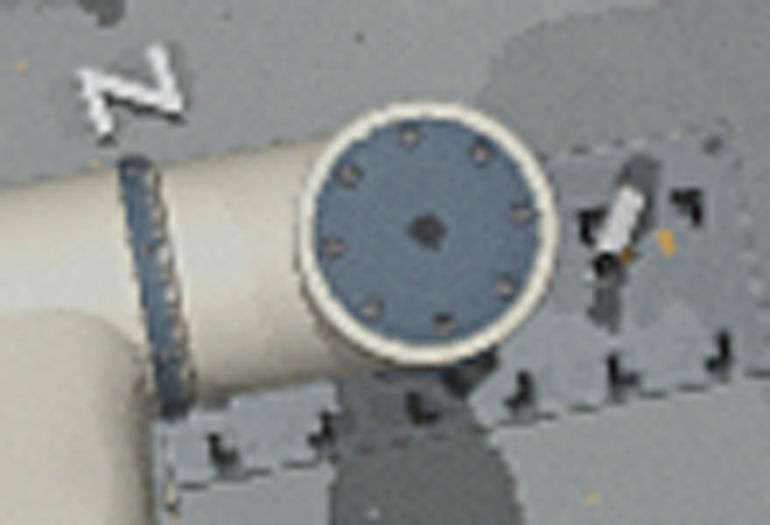

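The pin is gripped (opening 10.8 mm). The arm hides lever M in this view, and lever R at (605,265) is untouched. Now I'll swing M open.

>>> {"method": "apply_moves", "body": {
  "targets": [
    [-0.002, -0.01, 0, 0],
    [-0.003, -0.02, 0, 0],
    [-0.003, -0.03, 0, 0],
    [-0.001, -0.04, 0, 0],
    [0.003, -0.05, 0, 0],
    [0.006, -0.06, 0, 0],
    [0.01, -0.067, 0, 0],
    [0.014, -0.074, 0, 0],
    [0.014, -0.074, 0, 0],
    [0.014, -0.074, 0, 0]
  ]
}}

```text
time: 5.45
tool_pos: [518.4, -66.6, 61.0]
eef_rot: [3.141, 0.001, -0.84]
contact_force: [-2.7, -1.8, 6.1]
opening: 10.4
grasp_force: 25.4
```

>>> {"method": "apply_moves", "body": {
  "targets": [
    [0, 0, 0, 0],
    [0, 0, 0, 0],
    [0, 0, 0, 0],
    [0, 0, -0.04, 0],
    [0, 0, -0.08, 0],
    [0, 0, -0.12, 0],
    [0, 0, -0.12, 0],
    [0, 0, -0.12, 0],
    [0, 0, -0.12, 0],
    [0, 0, -0.12, 0]
  ],
  "claw": 0
}}

```text
time: 6.7
tool_pos: [518.4, -66.7, 108.5]
eef_rot: [3.141, 0.001, -0.84]
contact_force: [-1.0, -0.4, -0.4]
opening: 43.2
grasp_force: 0.0
```

```bash
python3 go.py "[(468.5,-4,105,-.84),(468.5,-4,61,-.84)]"
```

```text
t 6.7 pos [518.4 -66.7 108.5] yaw -0.840 F [-1.  -0.4 -0.4] open 43.2
[-0.1999, -0.0117, 0.0088, -0.0]
[-0.1999, -0.0117, 0.1188, -0.0]
```

>>> {"method": "apply_moves", "body": {
  "targets": [
    [-0.1, -0.005, 0, 0],
    [-0.2, -0.012, 0.01, 0],
    [-0.2, -0.012, 0.03, 0],
    [-0.2, -0.012, 0.05, 0],
    [-0.2, -0.012, 0.07, 0],
    [-0.2, -0.012, 0.09, 0],
    [-0.2, -0.012, 0.11, 0],
    [-0.2, -0.012, 0.119, 0],
    [-0.2, -0.012, 0.119, 0],
    [-0.2, -0.012, 0.119, 0]
  ]
}}

```text
time: 7.95
tool_pos: [469.1, -3.8, 61.8]
eef_rot: [-3.141, -0.0, -0.84]
contact_force: [0.4, -0.4, 0.1]
opening: 42.7
grasp_force: 0.0
```

>>> {"method": "apply_moves", "body": {
  "targets": [
    [0, 0, 0, 0],
    [0, 0, 0, 0],
    [0, 0, 0, 0],
    [0, 0, 0, 0],
    [0, 0, 0, 0],
    [0, 0, 0, 0],
    [0, 0, 0, 0],
    [0, 0, 0, 0],
    [0, 0, 0, 0],
    [0, 0, 0, 0]
  ],
  "claw": -1
}}

```text
time: 9.2
tool_pos: [468.7, -3.9, 61.6]
eef_rot: [3.141, 0.0, -0.84]
contact_force: [-3.1, 0.0, 6.1]
opening: 10.4
grasp_force: 24.6
```

>>> {"method": "apply_moves", "body": {
  "targets": [
    [-0.005, -0.012, 0, 0],
    [-0.01, -0.023, 0, 0],
    [-0.012, -0.034, 0, 0],
    [-0.014, -0.045, 0, 0],
    [-0.0145, -0.057, 0, 0],
    [-0.0145, -0.068, 0, 0],
    [-0.012, -0.079, 0, 0],
    [-0.01, -0.09, 0, 0],
    [-0.006, -0.101, 0, 0],
    [-0.001, -0.112, 0, 0]
  ]
}}

```text
time: 10.45
tool_pos: [501.8, 26.0, 61.1]
eef_rot: [3.14, 0.0, -0.84]
contact_force: [-4.6, -0.4, 3.1]
opening: 10.4
grasp_force: 25.1
```

>>> {"method": "apply_moves", "body": {
  "targets": [
    [0, 0, 0, 0],
    [0, 0, 0, 0],
    [0, 0, 0, 0],
    [0, 0, -0.04, 0],
    [0, 0, -0.08, 0],
    [0, 0, -0.12, 0],
    [0, 0, -0.12, 0],
    [0, 0, -0.12, 0],
    [0, 0, -0.12, 0],
    [0, 0, -0.12, 0]
  ],
  "claw": 0.1
}}

```text
time: 11.7
tool_pos: [501.6, 26.2, 109.0]
eef_rot: [3.141, 0.0, -0.84]
contact_force: [-0.0, -1.1, -0.6]
opening: 47.2
grasp_force: 0.0
```

```bash
python3 go.py "[(516.3,288.8,110,.315),(516.3,288.8,15,.315)]"
```

```text
t 11.7 pos [501.6  26.2 109. ] yaw -0.840 F [-0.  -1.1 -0.6] open 47.2
[-0.4644, -0.4654, -0.0026, -0.1838]
[-0.4644, -0.4654, 0.2349, -0.1838]
```

>>> {"method": "apply_moves", "body": {
  "targets": [
    [-0.464, -0.465, -0.003, -0.184],
    [-0.464, -0.465, -0.003, -0.184],
    [-0.464, -0.465, -0.003, -0.184],
    [-0.464, -0.465, -0.003, -0.184],
    [-0.464, -0.465, -0.003, -0.184],
    [-0.464, -0.465, -0.003, -0.184],
    [-0.464, -0.465, -0.003, -0.184],
    [-0.464, -0.465, -0.003, -0.184],
    [-0.464, -0.465, -0.003, -0.184],
    [-0.464, -0.465, -0.003, -0.184]
  ]
}}

```text
time: 12.95
tool_pos: [516.6, 288.5, 110.8]
eef_rot: [-3.141, -0.0, 0.315]
contact_force: [0.2, 0.1, 0.7]
opening: 46.9
grasp_force: 0.0
```

Run:
```python
from h import *
from go import go
go((516.3,288.8,80,.315),(516.3,288.8,15,.315))
crop("scene",190,185,225,130,3.5,"pics/s2.png")
```

```text
t 12.9 pos [516.6 288.5 110.8] yaw 0.315 F [0.2 0.1 0.7] open 46.9
[-0.0005, -0.001, 0.0769, -0.0001]
[-0.0005, -0.001, 0.2394, -0.0001]
```

View pics/s2.png

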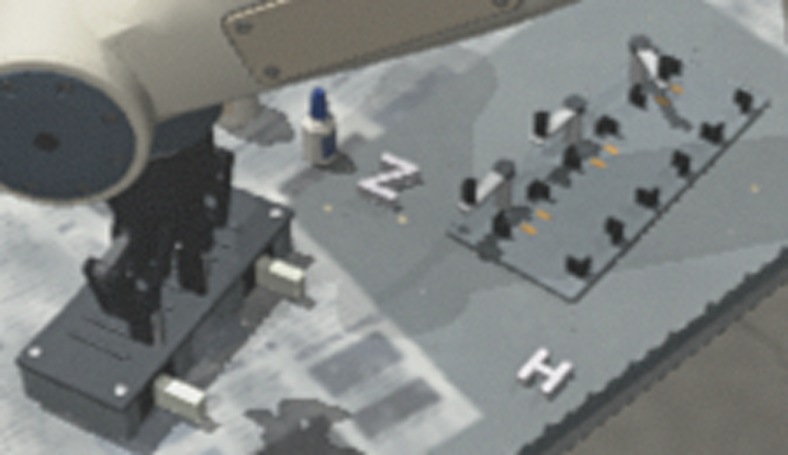

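Both levers stand open at crop (480,185) and (555,120), with their pockets clear. Both tabs are unmoved at (182,398) and (282,275). Descending on the left tab.

>>> {"method": "apply_moves", "body": {
  "targets": [
    [0, 0, 0.04, 0],
    [0, 0, 0.08, 0],
    [0, 0, 0.12, 0],
    [0, 0, 0.15, 0],
    [0, 0, 0.18, 0],
    [0, 0, 0.2, 0],
    [0, 0, 0.22, 0],
    [0, 0, 0.235, 0],
    [0, 0, 0.238, 0],
    [0, 0, 0.238, 0]
  ]
}}

```text
time: 14.25
tool_pos: [516.7, 288.8, 15.7]
eef_rot: [-3.142, -0.0, 0.316]
contact_force: [-0.4, 0.3, 0.6]
opening: 47.3
grasp_force: 0.0
```

>>> {"method": "apply_moves", "body": {
  "targets": [
    [0, 0, 0, 0],
    [0, 0, 0, 0],
    [0, 0, 0, 0],
    [0, 0, 0, 0],
    [0, 0, 0, 0],
    [0, 0, 0, 0],
    [0, 0, 0, 0],
    [0, 0, 0, 0],
    [0, 0, 0, 0],
    [0, 0, 0, 0]
  ],
  "claw": -1,
  "force": 60
}}

```text
time: 15.5
tool_pos: [516.8, 288.8, 15.9]
eef_rot: [-3.142, -0.001, 0.316]
contact_force: [-0.5, -0.6, 5.4]
opening: 10.8
grasp_force: 60.5
```

>>> {"method": "apply_moves", "body": {
  "targets": [
    [-0.01, 0, 0, 0],
    [-0.03, 0, 0, 0],
    [-0.06, 0, 0, 0],
    [-0.09, 0, 0, 0],
    [-0.12, 0, 0, 0],
    [-0.15, 0, 0, 0],
    [-0.18, 0, 0, 0],
    [-0.21, 0, 0, 0],
    [-0.24, 0, 0, 0],
    [-0.24, 0, 0, 0]
  ]
}}

```text
time: 16.75
tool_pos: [423.8, 258.4, 15.8]
eef_rot: [-3.141, 0.001, 0.316]
contact_force: [-1.7, 0.3, 11.3]
opening: 10.9
grasp_force: 61.4
```

Run:
```python
from h import *
from go import go
L=np.array([475-15.3,-120.5+93.8]); t=L-58*np.array([.987,.161])
go((*t,95,.162),(*t,30,.162),(*t,22,.162))
a=optics.grab_frame("top")[200:300,180:290];b=optics.grab_frame("scene")[215:325,200:310]
r=lambda i:cv2.resize(i,(400,400),interpolation=cv2.INTER_CUBIC)
cv2.imwrite("pics/g1.png",np.hstack([r(a),r(b)]))
```

```text
t 16.8 pos [423.8 258.4  15.8] yaw 0.316 F [-1.7  0.3 11.3] open 10.9
[-0.2796, 0.6829, -0.1979, 0.0246]
[-0.2796, 0.6829, -0.0354, 0.0246]
[-0.2796, 0.6829, -0.0154, 0.0246]
```

View pics/g1.png

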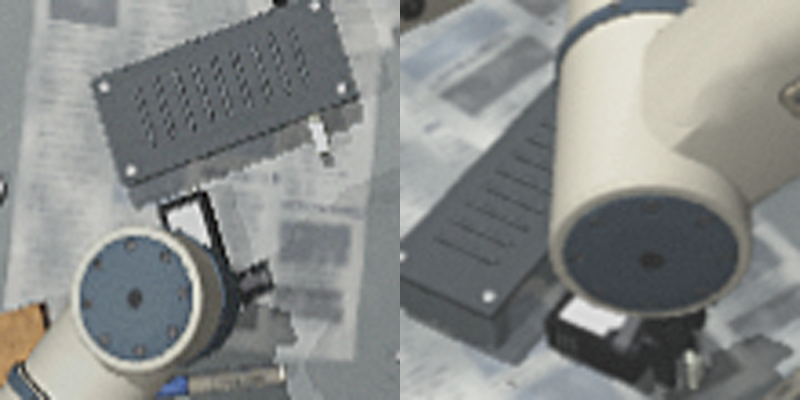

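The pack is out. Its far end corners are at (160,208) and (207,192) in the left half. I'll compute the in-hand offset from them.

Run:
```python
from h import *
f=lambda X,Y:onz("top",180+(X+.5)/3.636-.5,200+(Y+.5)/4-.5,30)
a,b,c=f(159,209),f(208,191),f(230,262)
p=np.array([423.8,258.4]);y=.316
for q in(a,b,c):
    d=q[:2]-p; print(q[:2].round(1),"tool frame fwd %.1f left %.1f"%(d@[np.cos(y),np.sin(y)],d@[-np.sin(y),np.cos(y)]))
```

```text
[501.8 305.7] tool frame fwd 88.8 left 20.7
[515.2 261.5] tool frame fwd 87.9 left -25.4
[457.2 242.9] tool frame fwd 27.0 left -25.1
```

>>> {"method": "apply_moves", "body": {
  "targets": [
    [0, 0, -0.05, 0],
    [0, 0, -0.1, 0],
    [0, 0, -0.15, 0],
    [0, 0, -0.2, 0],
    [-0.09, 0.2, -0.2, 0.01],
    [-0.15, 0.34, -0.2, 0.02],
    [-0.2, 0.48, -0.2, 0.0246],
    [-0.24, 0.6, -0.2, 0.0246],
    [-0.274, 0.679, -0.2, 0.0246],
    [-0.274, 0.679, -0.2, 0.0246]
  ]
}}

```text
time: 18.1
tool_pos: [401.5, -35.8, 93.4]
eef_rot: [-3.141, 0.007, 0.156]
contact_force: [-0.0, 0.9, -1.0]
opening: 10.9
grasp_force: 59.7
```

```bash
python3 go.py "[(404.1,-33.7,43,.162)]"
```

```text
t 18.1 pos [401.5 -35.8  93.4] yaw 0.156 F [-0.   0.9 -1. ] open 10.9
[0.0073, -0.0042, 0.1261, -0.0009]
```

>>> {"method": "apply_moves", "body": {
  "targets": [
    [0.002, -0.001, 0.02, 0],
    [0.002, -0.001, 0.04, 0],
    [0.002, -0.001, 0.06, 0],
    [0.002, -0.001, 0.08, 0],
    [0.002, -0.001, 0.1, 0],
    [0.002, -0.001, 0.11, 0],
    [0.002, -0.001, 0.12, 0],
    [0.002, -0.001, 0.126, 0],
    [0.002, -0.001, 0.126, 0],
    [0.002, -0.001, 0.126, 0]
  ]
}}

```text
time: 19.35
tool_pos: [406.4, -32.8, 45.3]
eef_rot: [-3.142, -0.0, 0.162]
contact_force: [-0.0, 0.2, -1.9]
opening: 10.7
grasp_force: 59.7
```

Run:
```python
from h import *
from go import go
go((404.1,-33.7,43,.162))
crop("top",295,225,80,60,10,"pics/p1.png")
crop("scene",300,210,100,75,8,"pics/p1s.png")
```

```text
t 19.4 pos [406.4 -32.8  45.3] yaw 0.162 F [-0.   0.2 -1.9] open 10.7
[-0.0061, 0.0012, 0.0056, -0.0001]
```

View pics/p1.png

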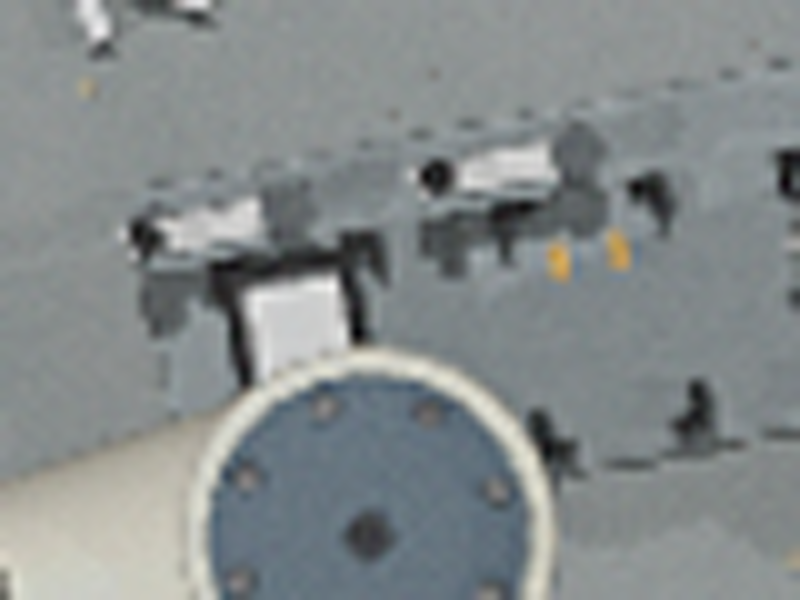

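View pics/p1s.png

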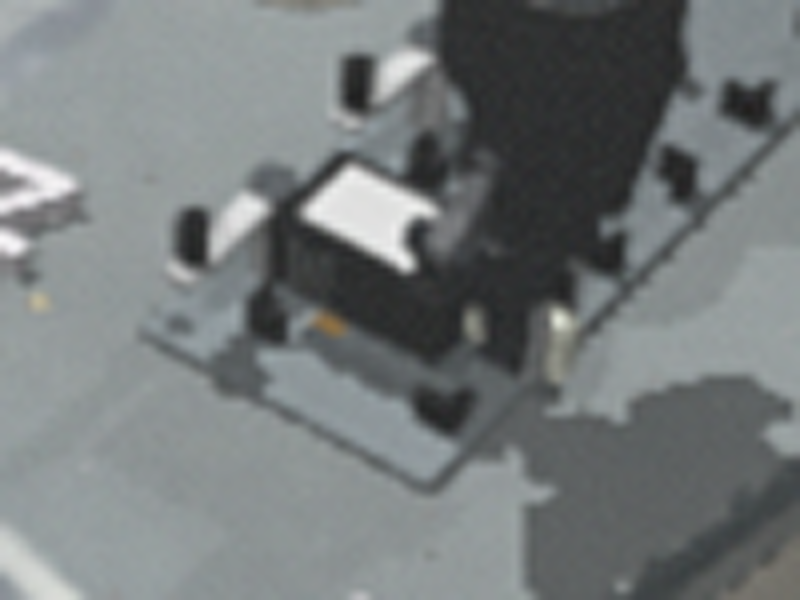

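Run:
```python
from h import *
T=lambda X,Y,z:onz("top",295+(X+.5)/10-.5,225+(Y+.5)/10-.5,z)[:2]
S=lambda X,Y,z:onz("scene",300+(X+.5)/8-.5,210+(Y+.5)/8-.5,z)[:2]
y=.162;X=np.array([np.cos(y),np.sin(y)]);Y=np.array([-X[1],X[0]]);p=np.array([406.4,-32.8])
pr=lambda n,q:print(n,q.round(1),"tool fwd %.1f left %.1f"%((q-p)@X,(q-p)@Y))
pr("top label rear mid",T(294.5,280,60)); pr("top label front-ish L",T(253,335,60));pr("R",T(348,308,60))
pr("top body rear R",T(352,262,60))
pr("top hub L",T(288,205,45)); pr("top hub M",T(580,150,45)-95*Y*0)
pr("top front posts mid",onz("top",328,272.75,14)[:2])
pr("scene body rear mid",(S(350,153,60)+S(283,207,60))/2)
pr("scene label rear mid",(S(350,166,60)+S(302,212,60))/2)
pr("scene hub L",S(274,178,45));pr("scene hub M",S(425,35,45))
pr("sc plate rearL",S(145,332,6));pr("sc plate frontL",S(432,488,6))
pr("sc front post L (438,403)",S(440,395,20)); pr("sc front post R(690,165)... L of M (605,250)",S(605,245,20))
```

```text
top label rear mid [489.3 -20. ] tool fwd 83.9 left -0.7
top label front-ish L [472.2  -6.3] tool fwd 69.2 left 15.5
R [479.9 -36.7] tool fwd 71.9 left -15.7
top body rear R [494.5 -38.4] tool fwd 86.1 left -19.8
top hub L [514.1 -18.8] tool fwd 108.6 left -3.6
top hub M [ 529.1 -113.2] tool fwd 108.2 left -99.1
top front posts mid [425.2 -31.7] tool fwd 18.8 left -2.0
scene body rear mid [491.9 -18.4] tool fwd 86.7 left 0.5
scene label rear mid [486.7 -17.6] tool fwd 81.7 left 2.1
scene hub L [513.1 -20.3] tool fwd 107.3 left -4.9
scene hub M [ 529.1 -109.8] tool fwd 108.7 left -95.8
sc plate rearL [517.4  34.1] tool fwd 120.4 left 48.1
sc plate frontL [403.  15.] tool fwd 4.3 left 47.7
sc front post L (438,403) [421.3  -6.7] tool fwd 19.0 left 23.3
sc front post R(690,165)... L of M (605,250) [432.4 -98.7] tool fwd 15.0 left -69.2
```

The pack needs to go about 4 mm forward and 2.5 mm to the right to sit over pocket L. I'll shift it and lower gently.

>>> {"method": "apply_moves", "body": {
  "targets": [
    [0.01, 0.006, 0, 0],
    [0.01, 0.006, 0, 0],
    [0.01, 0.006, 0.006, 0],
    [0.01, 0.006, 0.012, 0],
    [0.01, 0.006, 0.018, 0],
    [0.01, 0.006, 0.023, 0],
    [0.01, 0.006, 0.027, 0],
    [0.01, 0.006, 0.031, 0],
    [0.01, 0.006, 0.034, 0],
    [0.01, 0.006, 0.034, 0]
  ]
}}

```text
time: 20.7
tool_pos: [411.0, -34.7, 32.1]
eef_rot: [3.141, -0.001, 0.162]
contact_force: [-3.8, -0.8, 5.5]
opening: 10.8
grasp_force: 60.9
```

>>> {"method": "apply_moves", "body": {
  "targets": [
    [-0.002, 0, 0, 0],
    [-0.004, 0, 0, 0],
    [-0.004, 0, 0, 0],
    [-0.004, 0, 0, 0],
    [-0.004, 0, 0, 0],
    [-0.004, 0, 0, 0],
    [-0.004, 0, 0, 0],
    [-0.004, 0, 0, 0],
    [-0.004, 0, 0, 0],
    [-0.004, 0, 0, 0]
  ]
}}

```text
time: 21.95
tool_pos: [409.8, -34.6, 31.8]
eef_rot: [-3.142, -0.002, 0.162]
contact_force: [3.2, 0.1, 5.3]
opening: 10.5
grasp_force: 60.7
```

>>> {"method": "apply_moves", "body": {
  "targets": [
    [-0.003, 0, 0.003, 0],
    [-0.003, 0, 0.006, 0],
    [-0.003, 0, 0.006, 0],
    [-0.003, 0, 0.006, 0],
    [-0.003, 0, 0.006, 0],
    [-0.003, 0, 0.006, 0],
    [-0.003, 0, 0.006, 0],
    [-0.003, 0, 0.006, 0],
    [-0.003, 0, 0.006, 0],
    [-0.003, 0, 0.006, 0]
  ]
}}

```text
time: 23.2
tool_pos: [407.7, -35.1, 29.0]
eef_rot: [-3.142, 0.0, 0.161]
contact_force: [2.6, 0.3, 4.2]
opening: 10.6
grasp_force: 60.8
```

Run:
```python
from h import *
a=optics.grab_frame("top")[230:280,300:350];b=optics.grab_frame("scene")[215:275,310:370]
r=lambda i:cv2.resize(i,(400,400),interpolation=cv2.INTER_CUBIC)
cv2.imwrite("pics/p2.png",np.hstack([r(a),r(b)]))
```

```text
(no output)
```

View pics/p2.png

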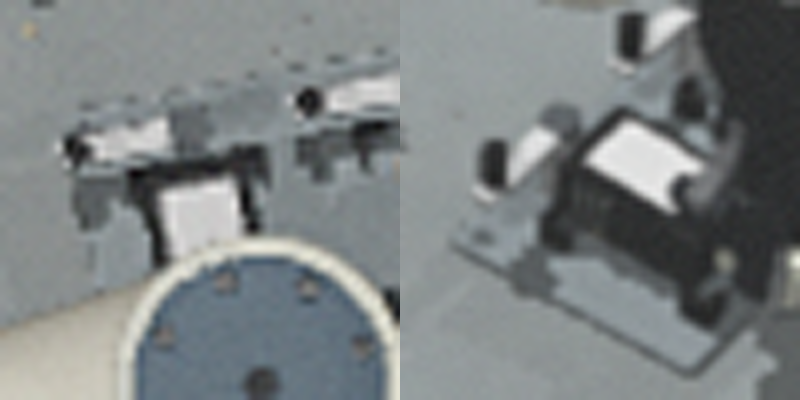

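Run:
```python
from h import *
T=lambda X,Y,z:onz("top",300+(X+.5)/8-.5,230+(Y+.5)/8-.5,z)[:2]
S=lambda X,Y,z:onz("scene",310+(X+.5)/6.667-.5,215+(Y+.5)/6.667-.5,z)[:2]
y=.162;X=np.array([np.cos(y),np.sin(y)]);Y=np.array([-X[1],X[0]]);p=ctrl.get_state()['tool_pos'][:2]
pr=lambda n,q:print(n,q.round(1),"tool fwd %.1f left %.1f"%((q-p)@X,(q-p)@Y))
for z in(43,50):
  pr("top label rear mid %d"%z,(T(161,190,z)+T(236,178,z))/2)
  pr("scene label rear mid",(S(222,122,z)+S(184,160,z))/2)
  pr("scene body rear mid",(S(221,108,z)+S(168,157,z))/2)
pr("top hub",T(192,128,45));pr("scene hub",S(162,120,45))
pr("top rearpost R outer",T(268,150,20));pr("top rearpost L outer",T(128,176,20))
```

```text
top label rear mid 43 [490.  -21.4] tool fwd 83.4 left 0.2
scene label rear mid [492.5 -23.4] tool fwd 85.6 left -2.2
scene body rear mid [498.3 -24.5] tool fwd 91.1 left -4.2
top label rear mid 50 [489.7 -21.3] tool fwd 83.1 left 0.3
scene label rear mid [487.5 -17.9] tool fwd 81.5 left 4.0
scene body rear mid [493.3 -19. ] tool fwd 87.0 left 2.1
top hub [512.5 -19.4] tool fwd 105.9 left -1.5
scene hub [510.8 -18.4] tool fwd 104.4 left -0.2
top rearpost R outer [504.  -50.4] tool fwd 92.6 left -30.7
top rearpost L outer [495.1   6.8] tool fwd 93.0 left 27.2
```

The scene half suggests the rear of the pack is resting about 4 mm high on the rear posts while the front is already down. I'll nudge it back and right, watching the force.

>>> {"method": "apply_moves", "body": {
  "targets": [
    [0, 0.002, 0, 0],
    [0, 0.003, 0, 0],
    [0, 0.003, 0, 0],
    [0, 0.003, 0, 0],
    [0, 0.003, 0, 0],
    [0, 0.003, 0, 0],
    [0, 0.003, 0, 0],
    [0, 0.003, 0, 0],
    [0, 0.003, 0, 0],
    [0, 0.003, 0, 0]
  ]
}}

```text
time: 24.55
tool_pos: [407.8, -36.2, 29.0]
eef_rot: [-3.142, 0.0, 0.161]
contact_force: [-0.6, 2.3, 4.8]
opening: 10.9
grasp_force: 60.8
```

>>> {"method": "apply_moves", "body": {
  "targets": [
    [-0.001, 0, 0, 0],
    [-0.002, 0, 0, 0],
    [-0.003, 0, 0, 0],
    [-0.003, 0, 0, 0],
    [-0.003, 0, 0, 0],
    [-0.003, 0, 0, 0],
    [-0.003, 0, 0, 0],
    [-0.003, 0, 0, 0],
    [-0.003, 0, 0, 0],
    [-0.003, 0, 0, 0]
  ]
}}

```text
time: 25.8
tool_pos: [407.0, -36.4, 29.1]
eef_rot: [3.142, -0.0, 0.162]
contact_force: [3.0, -0.1, 2.9]
opening: 10.5
grasp_force: 60.5
```

>>> {"method": "apply_moves", "body": {
  "targets": [
    [-0.002, 0, 0, 0],
    [-0.004, 0, 0, 0],
    [-0.005, 0, 0, 0],
    [-0.005, 0, 0, 0],
    [-0.005, 0, 0, 0],
    [-0.005, 0, 0, 0],
    [-0.005, 0, 0, 0],
    [-0.005, 0, 0, 0],
    [-0.005, 0, 0, 0],
    [-0.005, 0, 0, 0]
  ]
}}

```text
time: 27.05
tool_pos: [404.9, -36.7, 29.1]
eef_rot: [-3.142, 0.0, 0.161]
contact_force: [-0.5, 0.5, -1.3]
opening: 10.6
grasp_force: 59.8
```

>>> {"method": "apply_moves", "body": {
  "targets": [
    [0, 0, 0.003, 0],
    [0, 0, 0.005, 0],
    [0, 0, 0.005, 0],
    [0, 0, 0.005, 0],
    [0, 0, 0.005, 0],
    [0, 0, 0.005, 0],
    [0, 0, 0.005, 0],
    [0, 0, 0.005, 0],
    [0, 0, 0.005, 0],
    [0, 0, 0.005, 0]
  ]
}}

```text
time: 28.3
tool_pos: [404.9, -36.7, 27.1]
eef_rot: [-3.142, 0.0, 0.161]
contact_force: [-0.1, 0.0, -1.1]
opening: 11.0
grasp_force: 59.8
```

It dropped in free (Fz back to the pack's weight). Lowering to the floor.

>>> {"method": "apply_moves", "body": {
  "targets": [
    [0, 0, 0.002, 0],
    [0, 0, 0.004, 0],
    [0, 0, 0.006, 0],
    [0, 0, 0.008, 0],
    [0, 0, 0.01, 0],
    [0, 0, 0.01, 0],
    [0, 0, 0.01, 0],
    [0, 0, 0.01, 0],
    [0, 0, 0.01, 0],
    [0, 0, 0.01, 0]
  ]
}}

```text
time: 29.55
tool_pos: [404.9, -36.7, 23.1]
eef_rot: [3.142, -0.0, 0.161]
contact_force: [-0.1, 0.4, -1.3]
opening: 11.1
grasp_force: 59.8
```

>>> {"method": "apply_moves", "body": {
  "targets": [
    [0, 0, 0.001, 0],
    [0, 0, 0.002, 0],
    [0, 0, 0.003, 0],
    [0, 0, 0.003, 0],
    [0, 0, 0.003, 0],
    [0, 0, 0.003, 0],
    [0, 0, 0.003, 0],
    [0, 0, 0.003, 0],
    [0, 0, 0.003, 0],
    [0, 0, 0.003, 0]
  ]
}}

```text
time: 30.8
tool_pos: [404.9, -36.7, 21.9]
eef_rot: [-3.142, 0.0, 0.162]
contact_force: [0.8, 0.6, -2.0]
opening: 10.7
grasp_force: 59.8
```

>>> {"method": "apply_moves", "body": {
  "targets": [
    [0, 0, 0, 0],
    [0, 0, 0, 0],
    [0, 0, 0, 0],
    [0, 0, 0, 0],
    [0, 0, 0, 0],
    [0, 0, -0.06, 0],
    [0, 0, -0.12, 0],
    [0, 0, -0.18, 0],
    [0, 0, -0.2, 0],
    [0, 0, -0.2, 0]
  ],
  "claw": -0.3
}}

```text
time: 32.05
tool_pos: [404.9, -36.6, 101.8]
eef_rot: [-3.141, -0.001, 0.161]
contact_force: [0.4, -0.4, 0.5]
opening: 29.9
grasp_force: 0.0
```

Run:
```python
from h import *
from go import go
go((516,120,110,.315),(558.3,163.8,15,.315))
```

```text
t 32.0 pos [404.9 -36.6 101.8] yaw 0.161 F [ 0.4 -0.4  0.5] open 29.9
[0.337, -0.3419, -0.0205, -0.0245]
[0.459, -0.433, 0.217, -0.0245]
```

>>> {"method": "apply_moves", "body": {
  "targets": [
    [0.06, -0.06, -0.02, -0.02],
    [0.459, -0.433, -0.02, -0.0245],
    [0.459, -0.433, -0.02, -0.0245],
    [0.459, -0.433, -0.02, -0.0245],
    [0.459, -0.433, -0.02, -0.0245],
    [0.459, -0.433, -0.02, -0.0245],
    [0.459, -0.433, -0.02, -0.0245],
    [0.459, -0.433, -0.02, -0.0245],
    [0.459, -0.433, -0.02, -0.0245],
    [0.459, -0.433, -0.02, -0.0245]
  ],
  "claw": 0.1
}}

```text
time: 33.3
tool_pos: [558.1, 163.4, 110.1]
eef_rot: [-3.141, -0.0, 0.315]
contact_force: [-0.5, 0.2, 0.4]
opening: 47.1
grasp_force: 0.0
```

Run:
```python
from h import *
from go import go
go((558.3,163.8,60,.315),(558.3,163.8,15,.315))
crop("scene",250,180,160,120,5,"pics/s3.png")
```

```text
t 33.3 pos [558.1 163.4 110.1] yaw 0.315 F [-0.5  0.2  0.4] open 47.1
[0.0007, -0.0008, 0.1254, 0.0]
[0.0007, -0.0008, 0.2379, 0.0]
```

View pics/s3.png

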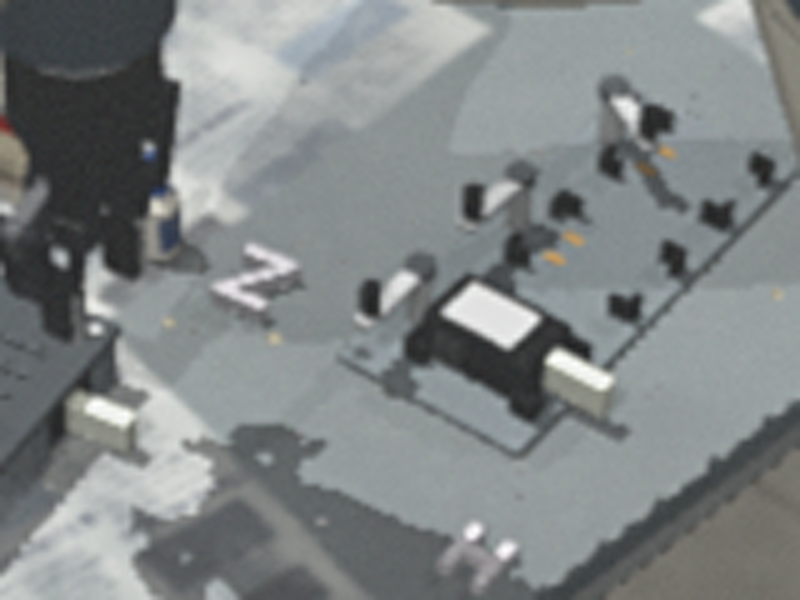

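Pack 1 sits level in pocket L, with its tab at (580,378). The second tab is still at (105,415). Now I'll grip and pull it.

>>> {"method": "apply_moves", "body": {
  "targets": [
    [0, 0, 0.04, 0],
    [0, 0, 0.08, 0],
    [0, 0, 0.12, 0],
    [0, 0, 0.15, 0],
    [0, 0, 0.18, 0],
    [0, 0, 0.2, 0],
    [0, 0, 0.22, 0],
    [0, 0, 0.235, 0],
    [0, 0, 0.237, 0],
    [0, 0, 0.237, 0]
  ]
}}

```text
time: 34.6
tool_pos: [558.5, 163.8, 15.3]
eef_rot: [-3.142, -0.0, 0.316]
contact_force: [0.3, 0.3, 0.2]
opening: 47.0
grasp_force: 0.0
```

>>> {"method": "apply_moves", "body": {
  "targets": [
    [0, 0, 0, 0],
    [0, 0, 0, 0],
    [0, 0, 0, 0],
    [0, 0, 0, 0],
    [0, 0, 0, 0],
    [0, 0, 0, 0],
    [0, 0, 0, 0],
    [0, 0, 0, 0],
    [0, 0, 0, 0],
    [0, 0, 0, 0]
  ],
  "claw": -1
}}

```text
time: 35.85
tool_pos: [558.4, 163.8, 15.4]
eef_rot: [3.142, -0.0, 0.316]
contact_force: [-1.7, -1.1, 5.4]
opening: 10.3
grasp_force: 60.8
```

>>> {"method": "apply_moves", "body": {
  "targets": [
    [-0.01, 0, 0, 0],
    [-0.03, 0, 0, 0],
    [-0.06, 0, 0, 0],
    [-0.09, 0, 0, 0],
    [-0.12, 0, 0, 0],
    [-0.15, 0, 0, 0],
    [-0.18, 0, 0, 0],
    [-0.21, 0, 0, 0],
    [-0.24, 0, 0, 0],
    [-0.24, 0, 0, 0]
  ]
}}

```text
time: 37.1
tool_pos: [465.4, 133.4, 15.4]
eef_rot: [-3.142, 0.001, 0.315]
contact_force: [-1.4, 1.5, 11.0]
opening: 10.8
grasp_force: 61.7
```

Run:
```python
from h import *
from go import go
go((420.2,-130.5,105,.162),(420.2,-130.5,43,.162))
a=optics.grab_frame("top")[200:300,200:310];b=optics.grab_frame("scene")[215:325,230:340]
r=lambda i:cv2.resize(i,(400,400),interpolation=cv2.INTER_CUBIC)
cv2.imwrite("pics/g2.png",np.hstack([r(a),r(b)]))
```

```text
t 37.1 pos [465.4 133.4  15.4] yaw 0.315 F [-1.4  1.5 11. ] open 10.8
[-0.3122, 0.5922, -0.2241, 0.0244]
[-0.3122, 0.5922, -0.0691, 0.0244]
```

>>> {"method": "apply_moves", "body": {
  "targets": [
    [0, 0, -0.05, 0],
    [0, 0, -0.11, 0],
    [0, 0, -0.17, 0],
    [0, 0, -0.224, 0],
    [-0.07, 0.13, -0.224, 0.01],
    [-0.13, 0.26, -0.224, 0.02],
    [-0.2, 0.38, -0.224, 0.0244],
    [-0.27, 0.5, -0.224, 0.0244],
    [-0.312, 0.592, -0.224, 0.0244],
    [-0.312, 0.592, -0.224, 0.0244]
  ]
}}

```text
time: 38.45
tool_pos: [418.0, -131.5, 102.7]
eef_rot: [-3.14, 0.006, 0.157]
contact_force: [0.1, 0.5, -0.8]
opening: 10.8
grasp_force: 60.1
```

```bash
python3 go.py "[(420.2,-130.5,40,.162)]"
```

```text
t 38.5 pos [ 418.  -131.5  102.7] yaw 0.157 F [ 0.1  0.5 -0.8] open 10.8
[0.0057, -0.0016, 0.1567, -0.0007]
```

>>> {"method": "apply_moves", "body": {
  "targets": [
    [0, 0, 0.02, 0],
    [0, 0, 0.05, 0],
    [0, 0, 0.08, 0],
    [0, 0, 0.1, 0],
    [0, 0, 0.12, 0],
    [0, 0, 0.14, 0],
    [0, 0, 0.15, 0],
    [0, 0, 0.155, 0],
    [0, 0, 0.155, 0],
    [0, 0, 0.155, 0]
  ]
}}

```text
time: 39.7
tool_pos: [422.0, -129.9, 42.9]
eef_rot: [3.141, -0.001, 0.162]
contact_force: [-0.4, -0.4, -1.5]
opening: 10.9
grasp_force: 60.1
```

Run:
```python
from h import *
from go import go
go((420.2,-130.5,31,.162))
a=optics.grab_frame("top")[223:273,325:375];b=optics.grab_frame("scene")[195:255,335:395]
r=lambda i:cv2.resize(i,(400,400),interpolation=cv2.INTER_CUBIC)
cv2.imwrite("pics/p3.png",np.hstack([r(a),r(b)]))
```

```text
t 39.7 pos [ 422.  -129.9   42.9] yaw 0.162 F [-0.4 -0.4 -1.5] open 10.9
[-0.0047, 0.0007, 0.0298, 0.0]
```

View pics/p3.png

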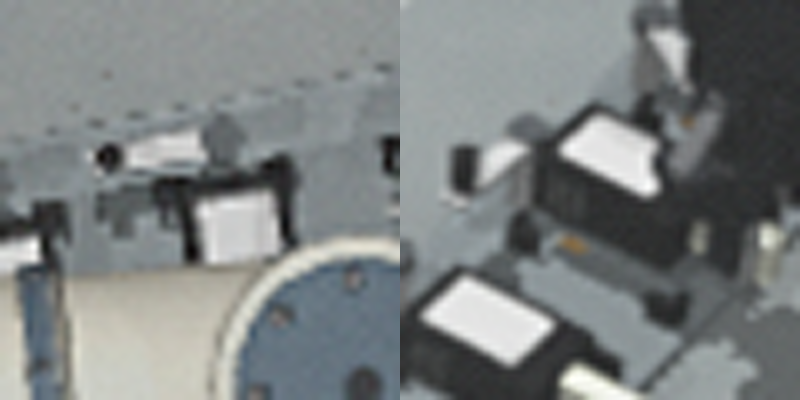

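The pack's label, mid (234,196) in the left half, lines up with pocket M's rear posts, mid column about 227. I'll shift it back 2 mm and lower.

>>> {"method": "apply_moves", "body": {
  "targets": [
    [-0.005, 0.001, 0, 0],
    [-0.005, 0.001, 0.004, 0],
    [-0.005, 0.001, 0.008, 0],
    [-0.005, 0.001, 0.012, 0],
    [-0.005, 0.001, 0.016, 0],
    [-0.005, 0.001, 0.02, 0],
    [-0.005, 0.001, 0.024, 0],
    [-0.005, 0.001, 0.028, 0],
    [-0.005, 0.001, 0.03, 0],
    [-0.005, 0.001, 0.03, 0]
  ]
}}

```text
time: 41.05
tool_pos: [419.9, -130.6, 30.6]
eef_rot: [3.142, 0.0, 0.162]
contact_force: [-0.5, 0.5, -1.4]
opening: 10.9
grasp_force: 60.1
```

No contact so far, so the pack is between the posts. Continuing to the floor.

>>> {"method": "apply_moves", "body": {
  "targets": [
    [0, 0, 0.003, 0],
    [0, 0, 0.006, 0],
    [0, 0, 0.009, 0],
    [0, 0, 0.012, 0],
    [0, 0, 0.015, 0],
    [0, 0, 0.018, 0],
    [0, 0, 0.02, 0],
    [0, 0, 0.0215, 0],
    [0, 0, 0.0215, 0],
    [0, 0, 0.0215, 0]
  ]
}}

```text
time: 42.3
tool_pos: [419.9, -130.6, 22.1]
eef_rot: [-3.142, -0.0, 0.162]
contact_force: [0.1, 0.2, -0.8]
opening: 10.8
grasp_force: 60.1
```

>>> {"method": "apply_moves", "body": {
  "targets": [
    [0, 0, 0, 0],
    [0, 0, 0, 0],
    [0, 0, 0, 0],
    [0, 0, 0, 0],
    [0, 0, 0, 0],
    [0, 0, -0.06, 0],
    [0, 0, -0.12, 0],
    [0, 0, -0.18, 0],
    [0, 0, -0.2, 0],
    [0, 0, -0.2, 0]
  ],
  "claw": -0.3
}}

```text
time: 43.55
tool_pos: [419.9, -130.5, 102.0]
eef_rot: [-3.141, -0.001, 0.162]
contact_force: [-0.5, -0.0, 0.1]
opening: 29.9
grasp_force: 0.0
```

```bash
python3 go.py "[(517,-67,112,-.5),(517,-67,61,-.5)]"
```

```text
t 43.5 pos [ 419.9 -130.5  102. ] yaw 0.162 F [-0.5 -0.   0.1] open 29.9
[0.2651, -0.1175, -0.0251, 0.1054]
[0.2651, -0.1175, 0.1024, 0.1054]
```

>>> {"method": "apply_moves", "body": {
  "targets": [
    [0.06, -0.03, -0.025, 0.03],
    [0.18, -0.08, -0.025, 0.06],
    [0.265, -0.118, -0.025, 0.1],
    [0.265, -0.118, -0.02, 0.121],
    [0.265, -0.118, 0.01, 0.121],
    [0.265, -0.118, 0.04, 0.121],
    [0.265, -0.118, 0.07, 0.121],
    [0.265, -0.118, 0.09, 0.121],
    [0.265, -0.118, 0.102, 0.121],
    [0.265, -0.118, 0.102, 0.121]
  ],
  "claw": 0
}}

```text
time: 44.8
tool_pos: [516.8, -67.0, 61.1]
eef_rot: [3.141, 0.0, -0.598]
contact_force: [-0.5, 0.5, 0.1]
opening: 42.8
grasp_force: 0.0
```

>>> {"method": "apply_moves", "body": {
  "targets": [
    [0, 0, 0, 0],
    [0, 0, 0, 0],
    [0, 0, 0, 0],
    [0, 0, 0, 0],
    [0, 0, 0, 0],
    [0, 0, 0, 0],
    [0, 0, 0, 0],
    [0, 0, 0, 0],
    [0, 0, 0, 0],
    [0, 0, 0, 0]
  ],
  "claw": -1,
  "force": 25
}}

```text
time: 46.05
tool_pos: [517.2, -66.7, 61.6]
eef_rot: [-3.141, -0.001, -0.598]
contact_force: [-0.8, 4.2, 5.7]
opening: 10.4
grasp_force: 24.7
```

Run:
```python
from go import *
go()
yw=ctrl.get_state()['eef_rot'][2];c=.162
X=np.array([np.cos(yw),np.sin(yw)]);Y=np.array([np.sin(yw),-np.cos(yw)])
def pin(t):
    a,b=-46*np.cos(t),46*np.sin(t);return np.array([a*np.cos(c)-b*np.sin(c),a*np.sin(c)+b*np.cos(c)])
for t in np.linspace(1.5,0,11): 
    d=(pin(t)-pin(1.5))/400; print("%.2f [%.4f,%.4f]"%(t,d@X,d@Y), end=" ")
```

```text
t 46.0 pos [517.2 -66.7  61.6] yaw -0.598 F [-0.8  4.2  5.7] open 10.4
1.50 [0.0000,0.0000] 1.35 [-0.0106,0.0136] 1.20 [-0.0191,0.0286] 1.05 [-0.0253,0.0447] 0.90 [-0.0290,0.0615] 0.75 [-0.0301,0.0787] 0.60 [-0.0286,0.0959] 0.45 [-0.0246,0.1126] 0.30 [-0.0181,0.1286] 0.15 [-0.0093,0.1434] 0.00 [0.0016,0.1568]
```

>>> {"method": "apply_moves", "body": {
  "targets": [
    [-0.0106, 0.0136, 0, 0],
    [-0.0191, 0.0286, 0, 0],
    [-0.0253, 0.0447, 0, 0],
    [-0.029, 0.0615, 0, 0],
    [-0.03, 0.0787, 0, 0],
    [-0.0286, 0.0959, 0, 0],
    [-0.0246, 0.1126, 0, 0],
    [-0.018, 0.1286, 0, 0],
    [-0.012, 0.139, 0, 0],
    [-0.009, 0.143, 0, 0]
  ]
}}

```text
time: 47.3
tool_pos: [482.3, -112.4, 61.4]
eef_rot: [-3.141, -0.001, -0.598]
contact_force: [2.2, 4.5, 2.9]
opening: 10.5
grasp_force: 24.9
```

>>> {"method": "apply_moves", "body": {
  "targets": [
    [0.002, 0.003, 0, 0],
    [0.004, 0.006, 0, 0],
    [0.007, 0.009, 0, 0],
    [0.01, 0.012, 0, 0],
    [0.011, 0.013, 0, 0],
    [0.011, 0.013, 0, 0],
    [0.011, 0.013, 0, 0],
    [0.011, 0.013, 0, 0],
    [0.011, 0.013, 0, 0],
    [0.011, 0.013, 0, 0]
  ]
}}

```text
time: 48.55
tool_pos: [482.9, -118.7, 61.4]
eef_rot: [-3.141, -0.001, -0.598]
contact_force: [4.4, 3.4, 0.8]
opening: 10.8
grasp_force: 24.8
```

>>> {"method": "apply_moves", "body": {
  "targets": [
    [0.001, 0.001, 0, 0],
    [0.002, 0.002, 0, 0],
    [0.003, 0.003, 0, 0],
    [0.004, 0.004, 0, 0],
    [0.005, 0.005, 0, 0],
    [0.005, 0.005, 0, 0],
    [0.005, 0.005, 0, 0],
    [0.005, 0.005, 0, 0],
    [0.005, 0.005, 0, 0],
    [0.005, 0.005, 0, 0]
  ]
}}

```text
time: 49.8
tool_pos: [483.5, -121.5, 61.5]
eef_rot: [-3.141, -0.001, -0.598]
contact_force: [3.0, 3.4, 2.5]
opening: 10.5
grasp_force: 24.8
```

>>> {"method": "apply_moves", "body": {
  "targets": [
    [0.001, 0.001, 0, 0],
    [0.002, 0.002, 0, 0],
    [0.003, 0.003, 0, 0],
    [0.003, 0.003, 0, 0],
    [0.003, 0.003, 0, 0],
    [0.003, 0.003, 0, 0],
    [0.003, 0.003, 0, 0],
    [0.003, 0.003, 0, 0],
    [0.003, 0.003, 0, 0],
    [0.003, 0.003, 0, 0]
  ]
}}

```text
time: 51.05
tool_pos: [483.7, -122.8, 61.4]
eef_rot: [-3.14, -0.0, -0.598]
contact_force: [3.4, 6.2, 4.0]
opening: 10.3
grasp_force: 24.9
```

>>> {"method": "apply_moves", "body": {
  "targets": [
    [0.001, 0.001, 0, 0],
    [0.002, 0.002, 0, 0],
    [0.003, 0.003, 0, 0],
    [0.004, 0.004, 0, 0],
    [0.005, 0.005, 0, 0],
    [0.005, 0.005, 0, 0],
    [0.005, 0.005, 0, 0],
    [0.005, 0.005, 0, 0],
    [0.005, 0.005, 0, 0],
    [0.005, 0.005, 0, 0]
  ]
}}

```text
time: 52.3
tool_pos: [483.5, -123.6, 61.2]
eef_rot: [-3.138, 0.002, -0.599]
contact_force: [-0.1, 16.0, 7.2]
opening: 10.3
grasp_force: 25.5
```

```bash
python3 go.py "[(502,26,112,-.6)]"
```

```text
t 52.3 pos [ 483.5 -123.6   61.2] yaw -0.599 F [-0.1 16.   7.2] open 10.3
[-0.1726, -0.3348, -0.1269, 0.0002]
```

Force built to 16 N with no further travel, so lever M is at its stop. Release and do the same for lever L.

>>> {"method": "apply_moves", "body": {
  "targets": [
    [0, 0, 0, 0],
    [0, 0, 0, 0],
    [0, 0, 0, 0],
    [0, 0, 0, 0],
    [0, 0, -0.04, 0],
    [0, 0, -0.08, 0],
    [0, 0, -0.127, 0],
    [0, 0, -0.127, 0],
    [0, 0, -0.127, 0],
    [0, 0, -0.127, 0]
  ],
  "claw": 0
}}

```text
time: 53.55
tool_pos: [483.2, -126.1, 111.2]
eef_rot: [3.141, 0.001, -0.598]
contact_force: [-0.2, -0.7, -0.5]
opening: 42.4
grasp_force: 0.0
```

```bash
python3 go.py "[(501,26,112,-.6),(501,26,61,-.6)]"
```

```text
t 53.5 pos [ 483.2 -126.1  111.2] yaw -0.598 F [-0.2 -0.7 -0.5] open 42.4
[-0.1774, -0.3394, -0.002, 0.0003]
[-0.1774, -0.3394, 0.1255, 0.0003]
```

>>> {"method": "apply_moves", "body": {
  "targets": [
    [-0.06, -0.12, 0, 0],
    [-0.12, -0.24, 0, 0],
    [-0.177, -0.339, 0, 0],
    [-0.177, -0.339, 0, 0],
    [-0.177, -0.339, 0.03, 0],
    [-0.177, -0.339, 0.06, 0],
    [-0.177, -0.339, 0.09, 0],
    [-0.177, -0.339, 0.12, 0],
    [-0.177, -0.339, 0.125, 0],
    [-0.177, -0.339, 0.125, 0]
  ]
}}

```text
time: 54.8
tool_pos: [501.8, 25.7, 62.1]
eef_rot: [3.141, -0.0, -0.598]
contact_force: [0.6, 0.0, 0.0]
opening: 42.6
grasp_force: 0.0
```

>>> {"method": "apply_moves", "body": {
  "targets": [
    [0, 0, 0, 0],
    [0, 0, 0, 0],
    [0, 0, 0, 0],
    [0, 0, 0, 0],
    [0, 0, 0, 0],
    [0, 0, 0, 0],
    [0, 0, 0, 0],
    [0, 0, 0, 0],
    [0, 0, 0, 0],
    [0, 0, 0, 0]
  ],
  "claw": -1
}}

```text
time: 56.05
tool_pos: [502.0, 26.0, 62.4]
eef_rot: [-3.141, -0.0, -0.598]
contact_force: [-1.2, 2.3, 5.5]
opening: 10.4
grasp_force: 24.7
```

>>> {"method": "apply_moves", "body": {
  "targets": [
    [-0.0106, 0.0136, 0, 0],
    [-0.0191, 0.0286, 0, 0],
    [-0.0253, 0.0447, 0, 0],
    [-0.029, 0.0615, 0, 0],
    [-0.03, 0.0787, 0, 0],
    [-0.0286, 0.0959, 0, 0],
    [-0.0246, 0.1126, 0, 0],
    [-0.018, 0.1286, 0, 0],
    [-0.012, 0.139, 0, 0],
    [-0.009, 0.143, 0, 0]
  ]
}}

```text
time: 57.3
tool_pos: [467.1, -19.5, 62.3]
eef_rot: [-3.14, -0.001, -0.598]
contact_force: [2.8, 6.1, 2.9]
opening: 10.3
grasp_force: 24.9
```

>>> {"method": "apply_moves", "body": {
  "targets": [
    [0.002, 0.003, 0, 0],
    [0.004, 0.006, 0, 0],
    [0.007, 0.009, 0, 0],
    [0.01, 0.012, 0, 0],
    [0.011, 0.013, 0, 0],
    [0.012, 0.014, 0, 0],
    [0.013, 0.015, 0, 0],
    [0.014, 0.016, 0, 0],
    [0.014, 0.016, 0, 0],
    [0.014, 0.016, 0, 0]
  ]
}}

```text
time: 58.55
tool_pos: [467.9, -27.7, 62.3]
eef_rot: [-3.141, -0.001, -0.598]
contact_force: [3.9, 3.2, 2.1]
opening: 10.6
grasp_force: 24.9
```

>>> {"method": "apply_moves", "body": {
  "targets": [
    [0.001, 0.001, 0, 0],
    [0.002, 0.002, 0, 0],
    [0.003, 0.003, 0, 0],
    [0.004, 0.004, 0, 0],
    [0.004, 0.004, 0, 0],
    [0.004, 0.004, 0, 0],
    [0.004, 0.004, 0, 0],
    [0.004, 0.004, 0, 0],
    [0.004, 0.004, 0, 0],
    [0.004, 0.004, 0, 0]
  ]
}}

```text
time: 59.8
tool_pos: [467.9, -29.2, 62.2]
eef_rot: [-3.14, 0.001, -0.599]
contact_force: [2.7, 8.1, 4.8]
opening: 10.7
grasp_force: 25.1
```

>>> {"method": "apply_moves", "body": {
  "targets": [
    [0.001, 0.001, 0, 0],
    [0.002, 0.002, 0, 0],
    [0.003, 0.003, 0, 0],
    [0.004, 0.004, 0, 0],
    [0.004, 0.004, 0, 0],
    [0.004, 0.004, 0, 0],
    [0.004, 0.004, 0, 0],
    [0.004, 0.004, 0, 0],
    [0.004, 0.004, 0, 0],
    [0.004, 0.004, 0, 0]
  ]
}}

```text
time: 61.05
tool_pos: [467.9, -29.7, 62.1]
eef_rot: [-3.138, 0.003, -0.599]
contact_force: [-1.2, 16.1, 8.0]
opening: 10.5
grasp_force: 25.5
```

Lever L is at its stop too. I'll release, lift, back away, and then look.

>>> {"method": "apply_moves", "body": {
  "targets": [
    [0, 0, 0, 0],
    [0, 0, 0, 0],
    [0, 0, 0, 0],
    [0, 0, 0, 0],
    [0, 0, -0.06, 0],
    [0, 0, -0.12, 0],
    [0, 0, -0.2, 0],
    [0, 0, -0.3, 0],
    [-0.1, -0.25, -0.35, 0],
    [-0.25, -0.5, -0.35, 0]
  ],
  "claw": 0
}}

```text
time: 62.3
tool_pos: [488.7, 90.7, 198.0]
eef_rot: [-3.14, -0.001, -0.6]
contact_force: [1.1, -0.0, 0.1]
opening: 42.6
grasp_force: 0.0
```

>>> {"method": "apply_moves", "body": {
  "targets": [
    [-0.1, -0.2, 0, 0],
    [-0.2, -0.35, 0, 0],
    [-0.2, -0.35, 0, 0],
    [-0.2, -0.35, 0, 0],
    [-0.2, -0.35, 0, 0],
    [-0.2, -0.35, 0, 0],
    [-0.2, -0.35, 0, 0],
    [-0.2, -0.35, 0, 0],
    [-0.2, -0.35, 0, 0],
    [-0.2, -0.35, 0, 0]
  ]
}}

```text
time: 63.55
tool_pos: [500.7, 250.4, 196.8]
eef_rot: [-3.142, -0.0, -0.598]
contact_force: [-0.4, -0.4, 0.1]
opening: 42.7
grasp_force: 0.0
```

Run:
```python
from h import *
a=optics.grab_frame("top")[220:285,305:405];b=optics.grab_frame("scene")[180:290,300:420]
cv2.imwrite("pics/f.png",np.hstack([cv2.resize(i,(400,h),interpolation=cv2.INTER_CUBIC) if h==400 else cv2.copyMakeBorder(cv2.resize(i,(400,h),interpolation=cv2.INTER_CUBIC),0,400-h,0,0,0) for i,h in((a,260),(b,367))]))
s=ctrl.get_state();print(s['tool_pos'],s['contact_force'])
```

```text
[500.72131024 250.51790636 196.80078742] [-0.28450863 -0.38650354  0.34979006]
```

View pics/f.png

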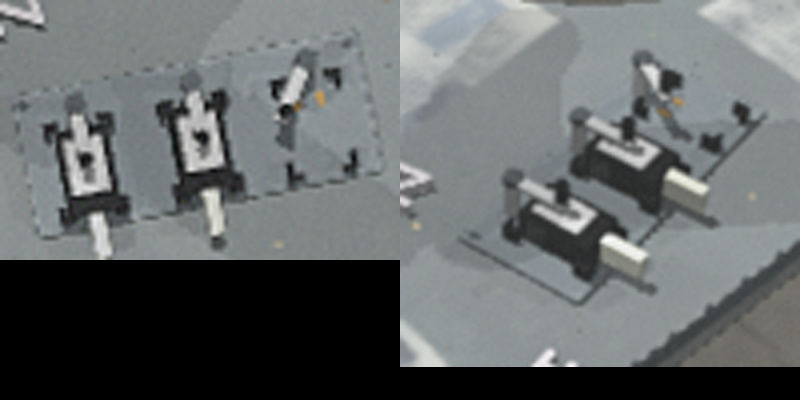

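Both packs sit flat in their pockets, with tabs to the front at (100,235) and (213,215). Their levers are shut along the centre line, and lever R is untouched. Handing in.

```bash
python3 -c "
from rig import order
print(order.hand_in())"
```

```text
the job is handed in; nothing more can be done
None
```

Both packs that were in the box (the middle bay was empty) are now in the left and middle cradle pockets, tabs to the front, with their levers shut to the stops; I handed the job in at about 64 s of the 210 s, and it returned no verdict.

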